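# Hang the lift-off door of the specimen cabinet

### The arm

A 6-joint arm with a two-finger parallel gripper is mounted at the origin on a cart in front of the work surface, level with it; the furniture and walls round the work are solid. World frame = base frame: x ahead of the robot, y to its left, z up, the work surface at z = 0. Lengths are in mm, angles in rad, forces in N, time in s.
With the tool pointing down it reaches from about 275 to 750 mm from the base axis. Payload 10.2 kg.
Tool frame: the origin (TCP) lies between the finger pads; the fingertips stand 17 mm ahead of it and the grasp point (between the pads) lies 2 mm behind it; z points along the fingers, y is the line along which they close (so a half turn about z gives the same grasp; the last joint's range is limited). The gripper opens to 85 mm and grips with 20 to 120 N. Pads are 22 mm wide; open, the fingers measure 114 mm over their backs; the gripper's body (76 mm by 85 mm) begins 54 mm behind the grasp point. The pads swing forward as they close: fully open they stand 13 mm farther back than shut.
Start: joints at [1.079, 0.313, 1.498, -0, 1.331, -0.223], TCP at [139.439, 506.15, 212.994] pointing down, gripper open.
Joint ranges: [-2.94, 2.94], [-0.97, 2.17], [0.19, 2.56], [-1.23, 4.37], [0.02, 3.11], [-2.88, 2.88]. Speed limits (rad/s): [2.39, 2.39, 3.01, 3.14, 3.14, 3.14].

### API

Orientations are given as a unit quaternion [w, x, y, z].
In Python, from rig import * gives the robot as it stands.
- The arm moves only by the tool step_arm, never from a script. Its argument "commands" is text: rows parted by semicolons, each of 7 numbers parted by spaces: the opening, from 0 (shut) to 1 (fully open), then the shift along the tool's x, y, z in cm, then the turn, a rotation vector about the tool's x, y, z in rad. In form: hand x y z rx ry rz; .... A call has 1 to 20 rows; each row is the pose to reach, as a shift and turn from the pose commanded when the call began, along the tool's axes at that moment; what a row does not reach only later rows make up. A row lasts 1/12 s, in which the tool goes at most 41.7 mm and 7.16 degrees, less where a joint would pass 70% of its speed; a pose out of reach is approached as far as the arm can. A call with a gripper value outside its range is refused whole. The fingers move at their own pace and stop on an object; "newtons" is the grip in N (left out, the last holds). Time passes only in rows, so rows that repeat a pose let the fingers close. It gives the time, the measured TCP pose, the force, the opening and the grip force at its end, in the units of the state.
- sense(): the state, without advancing time (a new reading comes with each control period).
- capture(name): name is "side" or "top" or "wrist"; returns the picture (480x640x3 uint8, red, green, blue); there is no depth.
- camera_model(name): a dict with "mtx" (3x3 intrinsics, pixels), "eye" and "rotation" of the camera in the world. Camera axes: x right, y down, z forward; pixel columns grow to the right and rows downward; lengths in mm; the calibration is good to about 2 mm. A picture is of the moment at which its call begins: read the wrist's pose just before it. camera_model takes no time and is no camera call; for the wrist camera it gives the pose at the moment of the call.
- finish_job(): hands the job in; it is judged then, once.
Trained networks look in the newest picture that a camera, given by its name, has taken for a name from the list of things; names that differ only in an ending like _2 or _b are one class to them, and where a whole thing is asked for, a point or a joint stands for the part that bears it (a point fixed in the world has none). Each returns a list of dicts, best first, with "score" (0 to 1); they miss things now and then, are a little off and sometimes report something else, mostly with a low value. They report only what shows in the picture. A call takes as long as a camera call.
- search_frame(camera, label): "rect" ([centre column, centre row, width, height] in pixels, round what is visible of it).
- trace(camera, label): "mask" (480x640 bool, what is visible of it) and "rect" ([centre column, centre row, width, height] in pixels, round what is visible of it).
- spot_point(camera, label): "xy" ([column, row] in pixels: a listed point, or the origin of a listed thing).
The state is a dict: "time_s": time; "joints": joint angles; "dq": joint speeds; "tau": joint torques, N m; "eef_pos": TCP position; "ee_rot": TCP orientation; "force": force on the tool from outside, world axes, zero at the start; "wrist_torque": the same for the moment, N m; "grip_width": opening from 0.0 (shut) to 1.0 (fully open); "grip_force": force on a finger pad.
Only numpy, scipy, OpenCV 4.12 (cv2) and the standard library are available. Lean on these libraries where they do the work, as an engineer would, in place of code of your own. Each camera call takes 0.05 s, during which the arm holds its last target. There are 200 camera calls.

### The job

The door of the little specimen cabinet stands in its parking stand. Lift it out by the grip tab and hang it on the cabinet, standing well open, by lowering it gently so that both hinge barrels drop fully onto the two upright pintles; the hinge plate is adjustable and rarely sits in the middle of its slots, so feel for the pintles and never force them. Then swing the door fully shut, let go, and leave the other things on the bench where they are.

Things in the scene. Friction and masses are not known exactly. Their poses are not given: they have to be found in the camera images.
- leaf_grip (a point): Centre of the grip tab of the loose cabinet door (the leaf). The tab, 12 mm thick (x), 50 mm long (y), 40 mm high, stands upright on the panel's top edge; this point is 18 mm below its top and 152 mm above the panel's underside. Axes are the leaf's: y along its width towards the barrels, z up, its outer face looks to -x. Leaf: about 0.22 kg.
- leaf_panel (a point): Centre of the leaf's panel, white, 120 mm wide (y), 8 mm thick (x), 130 mm high (z); the leaf's axes. From here the grip point is 20 mm to +y and 87 mm up; the axis of the two barrels is 71 mm to +y.
- leaf_socket (a point): On the leaf's hinge axis at the open underside of the lower barrel, 20 mm above the panel's underside: 51 mm to +y of the grip point and 132 mm below it. Both barrels are steel, 17 mm square outside, 18 mm long, with a vertical through hole 10.6 mm wide. The leaf's axes.
- leaf_socket_top (a point): The same point of the upper barrel, 72 mm above the lower one. The leaf's axes.
- cabinet: White open-fronted specimen cabinet, fixed, 90 mm deep (x), 180 mm wide (y), 134 mm high; origin at the centre of its underside, open front to its -x. A 9 mm gasket round the opening stops the shut leaf, which then lies some 2 mm before it with axes parallel to the cabinet's. The leaf opens towards -x (clockwise from above) and stays where it is left. On the front stile at +y is the steel hinge plate.
- hinge_mid (a point): Middle of the hinge plate's adjustment at the lower bracket's top, 32 mm above the bench; the cabinet's axes. The pintle axis passes here if the plate sits mid-slot, but the plate is screwed tight anywhere up to 10 mm to either side along the cabinet's y: this shift is NOT measured or shown by this point. Along x and z it is true. Hung, the lower barrel's underside rests at this height.
- hinge_mid_top (a point): The same for the upper bracket, 72 mm higher. On each bracket stands a pintle 8 mm thick, 16 mm high, flat-topped with a 1 mm chamfer. Brackets are 6 mm thick and come from behind, so bring the leaf in from the front, lower barrel between the brackets, 17 to 40 mm above its final height. Leaf and hinge must never press each other with more than 30 N (a brisk touchdown is enough for that).
- stand: Grey parking stand, fixed, 70 mm (x) by 105 mm (y), 38 mm high; a slot 9.6 mm wide and 26 mm deep along its y holds the leaf upright, the leaf's axes parallel to the stand's and its underside 12 mm above the bench. Origin at the centre of the underside.
- cup: Bystander: specimen cup with screw lid, 62 mm wide, 68 mm high, origin under its centre.
- flask: Bystander: conical flask, 62 mm wide, 102 mm high, origin under its centre.
- beaker: Bystander: small glass beaker, 48 mm wide, 58 mm high, origin under its centre.
- forceps: Bystander: steel forceps lying flat, 126 mm long, 10 mm high.
- bottle: Bystander: small brown reagent bottle with screw cap, 44 mm wide, 89 mm high, origin under its centre.
- burner: Bystander: glass spirit burner with cap, 69 mm wide, 81 mm high, behind the cabinet, origin under its centre.

How it is judged:
By the outcome, as a careful person would: the job done as asked, in the order asked, and still so for the second after the job is handed in, with the robot touching nothing.
It also fails if it takes over 72 s, if anything falls off the work surface, if the arm or the gripper's body presses on something with over 40 N, if the wrist force passes 120 N, or if a joint passes its speed limit or range.

## Working session

There is one attempt and no reset: what is moved stays moved. The work goes in short steps, Python scripts to look and compute and a tool call to move; the robot and the scene stay as the last step left them, time stands still between calls to the robot, and variables do not carry over. Pictures are saved under pics/ and viewed, at most 10 in all, crops included, and the job is handed in when it is done.

Besides the shell and the picture viewer there is one more tool, called after "Request:" by a JSON object that holds its "op" and its "data", one argument or row to a line. step_arm: Moves the arm, as the interface text tells. Its arguments: {"type":"object","properties":{"commands":{"type":"string"},"newtons":{"type":"number"}},"required":["commands"]}

```bash
mkdir -p pics; ls; cat > h.py <<'E'
from rig import *
import numpy as np, cv2
from scipy.spatial.transform import Rotation as R
def ray(m,uv):
    K=np.array(m['mtx']);d=np.linalg.inv(K)@[uv[0],uv[1],1];d=np.array(m['rotation'])@d
    return np.array(m['eye']),d/np.linalg.norm(d)
def onz(m,uv,z):
    e,d=ray(m,uv);return e+d*(z-e[2])/d[2]
def tri(rs):
    A=np.zeros((3,3));b=np.zeros(3)
    for e,d in rs:
        P=np.eye(3)-np.outer(d,d);A+=P;b+=P@e
    p=np.linalg.solve(A,b);return p,[float(np.linalg.norm((np.eye(3)-np.outer(d,d))@(p-e))) for e,d in rs]
def proj(m,p):
    q=np.array(m['mtx'])@(np.array(m['rotation']).T@(np.array(p)-m['eye']));return q[:2]/q[2]
def Rq(q): return R.from_quat([q[1],q[2],q[3],q[0]])
E
cat > a.py <<'E'
from h import *
np.set_printoptions(precision=1,suppress=True)
M={}
ims=[]
for c in ['side','top']:
    M[c]=camera_model(c);im=capture(c);ims.append(im);print(c,M[c]['eye'],np.array(M[c]['rotation'])[:,2])
    cv2.imwrite(f'pics/{c}0.png',im[:,:,::-1])
s=sense();print(s['eef_pos'],s['ee_rot'],s['force'],s['wrist_torque'])
for n in ['leaf_grip','leaf_panel','leaf_socket','leaf_socket_top','hinge_mid','hinge_mid_top','cabinet','stand','cup','flask','beaker','bottle','burner','forceps']:
    rs=[]
    for c in M:
        r=spot_point(c,n)
        if r:
            print(n,c,[(np.array(x['xy']).round(1),round(x['score'],2)) for x in r[:2]]);rs.append(ray(M[c],r[0]['xy']))
    if len(rs)==2:
        p,e=tri(rs);print('   ',n,p,e)
E
python3 a.py
```

```text
picsTraceback (most recent call last):
  File "a.py", line 6, in <module>
    M[c]=camera_model(c);im=capture(c);ims.append(im);print(c,M[c]['eye'],np.array(M[c]['rotation'])[:,2])
                                                                          ~~~~~~~~~~~~~~~~~~~~~~~~~~^^^^^
IndexError: too many indices for array: array is 1-dimensional, but 2 were indexed
```

```bash
cat >> h.py <<'E'
_cm=camera_model
def camera_model(c):
    m=dict(_cm(c));m['eye']=np.array(m['eye']);m['rotation']=Rq(m['rotation']).as_matrix();return m
E
python3 a.py; python3 -c "
from rig import *;print(camera_model('side'))"
```

```text
side [ 160.  -481.   802.7] [ 0.4  0.6 -0.6]
top [522.8 167.8 978.7] [ 0.1  0.  -1. ]
[139.3 506.  212.6] [-0.   0.1  1.  -0. ] [ 0.3 -0.3 -0.3] [ 0. -0. -0.]
leaf_grip side [(array([259.4, 222.9]), 0.8)]
leaf_grip top [(array([258.6, 282.9]), 0.55), (array([220.7, 198.9]), 0.44)]
    leaf_grip [500.8 265.7 161.4] [0.6851925751808681, 0.6851925751808225]
leaf_panel side [(array([259.6, 257.2]), 0.93)]
leaf_panel top [(array([259.5, 280.6]), 0.7), (array([264.6, 252.7]), 0.29)]
    leaf_panel [501.2 276.4  64.6] [2.335732148293255, 2.3357321482933293]
leaf_socket side [(array([284.4, 261.1]), 0.67)]
leaf_socket top [(array([264.6, 254.4]), 0.59)]
    leaf_socket [553.8 271.1  32.5] [1.2141187785557075, 1.2141187785557368]
leaf_socket_top side [(array([286.2, 233.9]), 0.61), (array([248.2, 345. ]), 0.2)]
leaf_socket_top top [(array([259.4, 251.2]), 0.77)]
    leaf_socket_top [559.1 271.9 104.2] [1.0772931189784651, 1.077293118978309]
hinge_mid side [(array([331.4, 302.5]), 0.63)]
hinge_mid top [(array([341.5, 252.6]), 0.79)]
    hinge_mid [564.7 115.5  38.3] [3.7343040109420436, 3.7343
[... 1147 characters left out ...]
.5  -0.2] [1.1272841823101678, 1.127284182310172]
burner side [(array([452.6, 301. ]), 0.67), (array([331.3, 301.4]), 0.15)]
burner top [(array([389.7, 139.6]), 0.96)]
    burner [803.6  17.6  -4. ] [0.21977509620247504, 0.21977509620244853]
forceps side [(array([249.5, 341.6]), 0.71)]
forceps top [(array([326.9, 330.3]), 0.72)]
    forceps [403.  142.7  -1.7] [0.7492878323627015, 0.7492878323625669]
{'mtx': array([[538.93843532,   0.        , 317.9124857 ],
       [  0.        , 538.93843532, 242.94720761],
       [  0.        ,   0.        ,   1.        ]]), 'eye': array([ 160.00496962, -480.95118099,  802.67093758]), 'rotation': array([-0.40288998,  0.87199575, -0.252076  ,  0.11730629])}
```

View pics/side0.png

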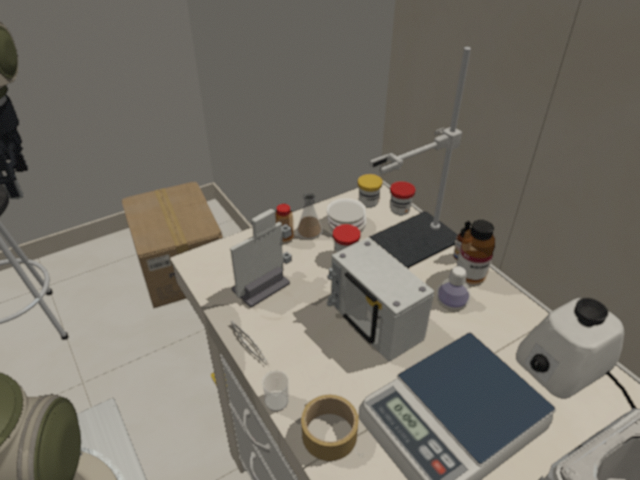

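View pics/top0.png

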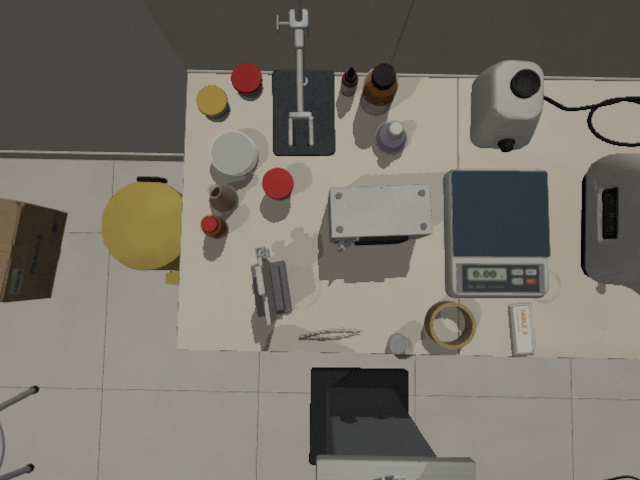

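```bash
cat >> h.py <<'E'
def go(pos,ang=None):
    "ang: world direction (deg) of tool y, tool down; prints row numbers (cm, rad)"
    s=sense();T=Rq(s['ee_rot']);d=T.inv().apply(np.array(pos)-s['eef_pos'])/10
    rv=np.zeros(3)
    if ang is not None:
        a=np.radians(ang);y=np.array([np.cos(a),np.sin(a),0]);z=np.array([0,0,-1.]);G=R.from_matrix(np.c_[np.cross(y,z),y,z])
        rv=(T.inv()*G).as_rotvec()
    print('row',d.round(2),rv.round(3),'n',np.linalg.norm(d)/4.17,np.degrees(np.linalg.norm(rv))/7.16)
def st():
    s=sense();T=Rq(s['ee_rot']).as_matrix();print('t%.1f'%s['time_s'],np.array(s['eef_pos']).round(1),'yang %.1f'%np.degrees(np.arctan2(T[1,1],T[0,1])),'z',T[:,2].round(3),'F',np.array(s['force']).round(1),'Tq',np.array(s['wrist_torque']).round(2),'g',s['grip_width'],s['grip_force'],'q',np.array(s['joints']).round(2))
E
python3 -c "
from h import *
st();go([470,190,360],97)
m=camera_model('wrist');print(m['eye'],m['rotation'])"
```

```text
t1.6 [139.4 506.1 213. ] yang 74.6 z [-0. -0. -1.] F [-0.1  0.1 -0.1] Tq [ 0.02 -0.01 -0.01] g 1.0016350724092604 0.0 q [ 1.08  0.31  1.5  -0.    1.33 -0.22]
row [-40.27 -21.7  -14.7 ] [-0.     0.    -0.391] n 11.521507282697188 3.128676256629654
[ 71.52680372 524.20436141 374.35705341] [[ 2.64623686e-01  9.28107647e-01  2.61897881e-01]
 [ 9.64351708e-01 -2.54594466e-01 -7.21626010e-02]
 [-2.96910631e-04  2.71657602e-01 -9.62393921e-01]]
```

Request:
{"op": "step_arm", "data": {
  "commands": "1 -5 0 -10 0 0 0;1 -5 0 -10 0 0 0;1 -5 0 -10 0 0 0;1 -40.3 -21.7 -14.7 0 0 -0.391;1 -40.3 -21.7 -14.7 0 0 -0.391;1 -40.3 -21.7 -14.7 0 0 -0.391;1 -40.3 -21.7 -14.7 0 0 -0.391;1 -40.3 -21.7 -14.7 0 0 -0.391;1 -40.3 -21.7 -14.7 0 0 -0.391;1 -40.3 -21.7 -14.7 0 0 -0.391;1 -40.3 -21.7 -14.7 0 0 -0.391;1 -40.3 -21.7 -14.7 0 0 -0.391;1 -40.3 -21.7 -14.7 0 0 -0.391;1 -40.3 -21.7 -14.7 0 0 -0.391;1 -40.3 -21.7 -14.7 0 0 -0.391;1 -40.3 -21.7 -14.7 0 0 -0.391;1 -40.3 -21.7 -14.7 0 0 -0.391;1 -40.3 -21.7 -14.7 0 0 -0.391;1 -40.3 -21.7 -14.7 0 0 -0.391"
}}

```text
time_s: 3.13
eef_pos: [469.7, 190.8, 360.2]
ee_rot: [0.0, -0.062, 0.998, 0.0]
force: [-0.1, -0.8, 0.8]
grip_width: 0.997
grip_force: 0.0
```

```bash
cat > b.py <<'E'
from h import *
import sys
np.set_printoptions(precision=1,suppress=True)
st()
Z=dict(leaf_grip=164,leaf_panel=77,leaf_socket=32,leaf_socket_top=104,hinge_mid=32,hinge_mid_top=104,stand=0,cabinet=0)
m=camera_model('wrist');im=capture('wrist');cv2.imwrite(f'pics/{sys.argv[1]}.png',im[:,:,::-1])
for n in Z:
    for x in spot_point('wrist',n)[:2]: print(n,np.array(x['xy']),round(x['score'],2),onz(m,x['xy'],Z[n]))
E
python3 b.py w1
```

```text
t3.1 [469.7 190.8 360.2] yang 97.1 z [ 0.  0. -1.] F [-0.1 -0.8  0.8] Tq [ 0.1 -0.   0.1] g 0.9973742278564195 0.0 q [ 0.1  0.2  1.2  0.   1.7 -1.5]
leaf_grip [380.9 255.8] 0.88 [506.4 262.2 164. ]
leaf_grip [330.7 333.8] 0.26 [596.  225.5 164. ]
leaf_panel [365.5 216.5] 0.73 [487.  255.5  77. ]
leaf_panel [167.9  96.6] 0.59 [383.1  22.7  77. ]
leaf_socket [363.4 261.6] 0.88 [556.7 270.   32. ]
leaf_socket [360.8 206.2] 0.31 [483.3 254.8  32. ]
leaf_socket_top [373.  284.3] 0.78 [559.6 272.5 104. ]
leaf_socket_top [177.5 382.6] 0.58 [720.   52.3 104. ]
hinge_mid [247.2 255.8] 0.62 [567.9 115.7  32. ]
hinge_mid_top [242.5 273.9] 0.83 [565.7 121.8 104. ]
stand [359.9 203.8] 0.67 [485.6 257.8   0. ]
stand [370.5 284.2] 0.54 [599.7 291.5   0. ]
cabinet [202.4 284.9] 0.63 [631.1  50.6   0. ]
cabinet [423.4 298.1] 0.61 [611.6 371.6   0. ]
```

View pics/w1.png

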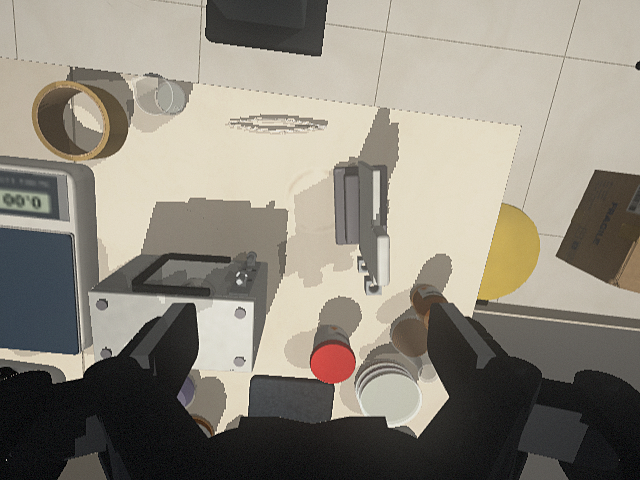

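```bash
python3 -c "
import cv2
im=cv2.imread('pics/w1.png')[155:300,220:400];cv2.imwrite('pics/w1c.png',cv2.resize(im,None,fx=4,fy=4,interpolation=cv2.INTER_CUBIC))"
```

```text
(no output)
```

View pics/w1c.png

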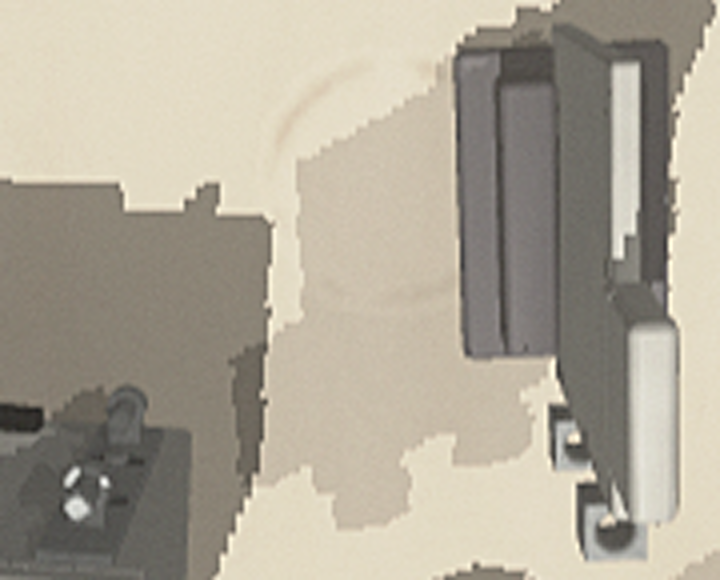

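```bash
python3 -c "
from h import *
m=camera_model('wrist')
P=lambda x,y,z:onz(m,(220+x/4,155+y/4),z).round(1)
a,b=P(654,323,182),P(656.5,519,182);print('tab',a,b,(a+b)/2,np.degrees(np.arctan2(*(b-a)[1::-1])),np.linalg.norm(b-a))
print('barrels',P(612,532,122),P(575,445,50))
a,b=P(462,60,38),P(467,355,38);print('stand',a,b,np.degrees(np.arctan2(*(b-a)[1::-1])),np.linalg.norm(b-a))
print('pint',P(85,475,120),P(78,508,104),P(130,392,48),P(125,440,32))
for x,y in [(257,269),(91,292),(88,370),(253,371)]:print('cab',onz(m,(x,y),134).round(1))
"
```

```text
tab [482.6 256.3 182. ] [529.5 265.1 182. ] [506.05 260.7  182.  ] 10.62703114886326 47.71844507106238
barrels [557.7 268.3 122. ] [557.8 267.2  50. ]
stand [442.  214.9  38. ] [535.5 229.6  38. ] 8.934861633319441 94.64850764803427
pint [559.7 121.8 120. ] [576.4 118.1 104. ] [558.2 123.3  48. ] [580.5 121.   32. ]
cab [546.7 140.  134. ]
cab [595.  -35.5 134. ]
cab [693.1 -42.  134. ]
cab [671.1 145.9 134. ]
```

```bash
python3 -c "
from h import *
go([506.5,261,230],99.5)"
```

```text
row [-4.46  6.61 13.  ] [ 0.    -0.    -0.044] n 3.656853613230961 0.34863823401383714
```

Request:
{"op": "step_arm", "data": {
  "commands": "1 -4.5 6.6 13 0 0 -0.044;1 -4.5 6.6 13 0 0 -0.044;1 -4.5 6.6 13 0 0 -0.044;1 -4.5 6.6 13 0 0 -0.044;1 -4.5 6.6 13 0 0 -0.044;1 -4.5 6.6 13 0 0 -0.044;1 -4.5 6.6 13 0 0 -0.044;1 -4.5 6.6 13 0 0 -0.044"
}}

```text
time_s: 4.25
eef_pos: [507.5, 260.5, 232.2]
ee_rot: [0.002, -0.083, 0.997, 0.0]
force: [0.2, 0.3, 0.1]
grip_width: 1.002
grip_force: 0.0
```

```bash
python3 b.py w2; python3 -c "
import cv2
im=cv2.imread('pics/w2.png');print(cv2.imwrite('pics/w2c.png',im[150:450,120:520]))
cv2.imwrite('pics/w2c.png',cv2.resize(im[150:450,120:520],None,fx=2,fy=2,interpolation=cv2.INTER_CUBIC))"
```

```text
t4.2 [507.5 260.5 232.2] yang 99.5 z [ 0.  0. -1.] F [0.2 0.3 0.1] Tq [-0.  0.  0.] g 1.0022392504572601 0.0 q [ 0.3  0.4  1.3 -0.   1.4 -1.5]
leaf_grip [313.6 249.3] 0.87 [507.3 261.2 164. ]
leaf_socket_top [312.7 286.6] 0.56 [556.6 268.9 104. ]
hinge_mid [157.  247.8] 0.94 [571.3 117.5  32. ]
hinge_mid_top [121.8 266.9] 0.62 [565.1 117.1 104. ]
hinge_mid_top [200.3  66.9] 0.55 [409.  165.6 104. ]
stand [312.1 181.6] 0.58 [486.8 256.6   0. ]
cabinet [106.1 283.5] 0.64 [633.2  53.5   0. ]
True
```

View pics/w2c.png

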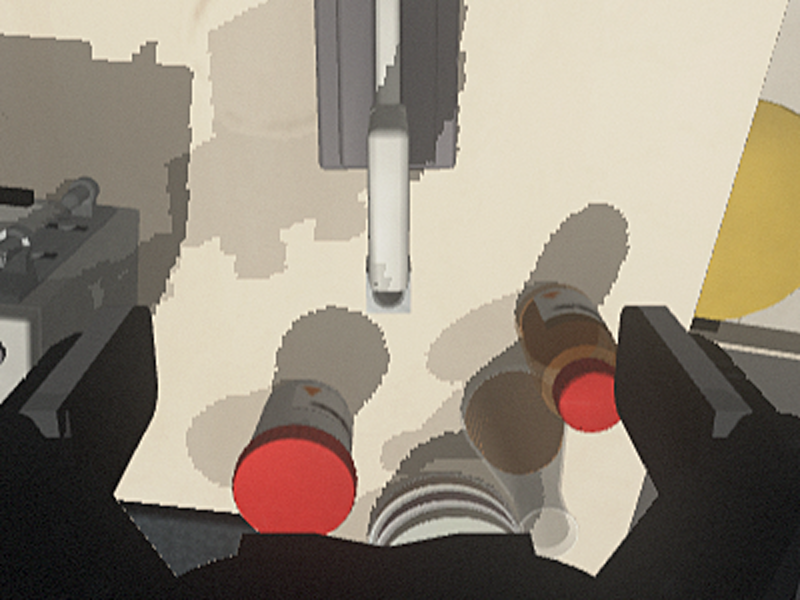

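Request:
{"op": "step_arm", "data": {
  "commands": "1 0 0.06 2 0 0 0;1 0 0.06 4 0 0 0;1 0 0.06 6 0 0 0;1 0 0.06 6.9 0 0 0;1 0 0.06 6.9 0 0 0;0 0 0.06 6.9 0 0 0;0 0 0.06 6.9 0 0 0;0 0 0.06 6.9 0 0 0;0 0 0.06 6.9 0 0 0;0 0 0.06 6.9 0 0 0;0 0 0.06 6.9 0 0 0;0 0 0.06 6.9 0 0 0;0 0 0.06 6.9 0 0 0;0 0 0.06 6.9 0 0 0",
  "newtons": 60
}}

```text
time_s: 5.87
eef_pos: [507.1, 261.6, 161.5]
ee_rot: [0.0, -0.083, 0.997, 0.0]
force: [-0.1, 0.3, 5.4]
grip_width: 0.101
grip_force: 58.9
```

```bash
python3 -c "
from h import *
st()"
```

```text
t5.9 [507.1 261.6 161.5] yang 99.5 z [ 0.001  0.    -1.   ] F [-0.1  0.3  5.4] Tq [-0.04  0.14  0.01] g 0.1014653489453182 58.91721163876355 q [ 0.27  0.45  1.43  0.    1.25 -1.47]
```

Request:
{"op": "step_arm", "data": {
  "commands": "0 0 0 -0.8 0 0 0;0 0 0 -1.6 0 0 0;0 0 0 -2.6 0 0 0;0 0 0 -4 0 0 0;0 0 0 -5.5 0 0 0;0 0 0 -7 0 0 0;0 0 0 -7 0 0 0;0 3 -2.5 -7 0 0 0;0 5 -5 -7 0 0 0;0 6 -7 -7 0 0 0;0 6 -7 -7 0 0 0;0 6 -7 -7 0 0 0;0 6 -7 -7 0 0 0"
}}

```text
time_s: 6.95
eef_pos: [459.4, 182.8, 230.9]
ee_rot: [0.0, -0.083, 0.997, 0.0]
force: [-0.3, -0.2, -1.9]
grip_width: 0.1
grip_force: 59.1
```

```bash
python3 b.py w3; python3 -c "
import cv2
a=cv2.imread('pics/w2.png')[215:295,110:190];b=cv2.imread('pics/w3.png')
cv2.imwrite('pics/w3f.png',b)
cv2.imwrite('pics/w3v.png',cv2.resize(b[120:400,60:400],None,fx=2.1,fy=2.1,interpolation=cv2.INTER_CUBIC))"
```

```text
t7.0 [459.4 182.8 230.9] yang 99.5 z [-0.  0. -1.] F [-0.3 -0.2 -1.9] Tq [-0.1  0.  -0. ] g 0.1001781019264694 59.054031847044826 q [ 0.1  0.2  1.6  0.   1.4 -1.6]
leaf_grip [312.6 292.5] 0.9 [487.  187.6 164. ]
hinge_mid [231.9 301.4] 0.58 [566.3 118.3  32. ]
hinge_mid_top [216.  338.6] 0.61 [566.7 119.6 104. ]
stand [375.2 240.1] 0.55 [487.2 254.4   0. ]
cabinet [171.9 332.8] 0.71 [631.5  51.2   0. ]
```

View pics/w3v.png

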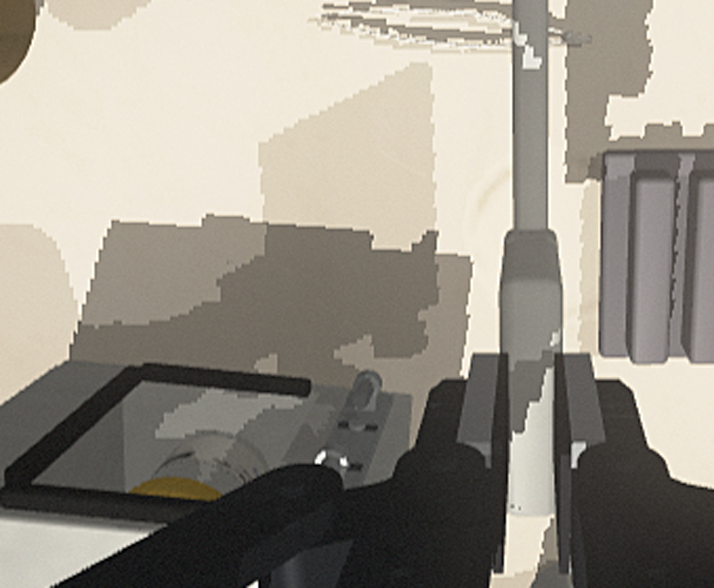

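```bash
cat > c.py <<'E'
from h import *
m3=camera_model('wrist');dt=np.array([507.5,260.5,232.2])-[459.4,182.8,230.9];m2=dict(m3);m2['eye']=m3['eye']+dt
for z,p,q in [(15,(124.3,295.2),(207.6,304.8)),(134,(65,364),(117,368))]:
    a,b=onz(m3,p,z),onz(m3,q,z);print(np.degrees(np.arctan2(*(b-a)[1::-1])),a.round(1),b.round(1))
H=np.array([567,118.3,0]);yd=np.array([-np.sin(np.radians(4)),np.cos(np.radians(4)),0])
S=8;row=[]
for m,f,(c,r) in [(m3,'w3',(185,285)),(m2,'w2',(105,222))]:
    im=cv2.imread(f'pics/{f}.png')[r:r+64,c:c+70 if f=='w3' else c+70];im=cv2.resize(im,None,fx=5.6,fy=5.6,interpolation=cv2.INTER_CUBIC);o=im.copy()
    for sh,col in [(-10,(0,0,255)),(0,(0,255,0)),(10,(255,0,0))]:
        for z in (32,104):
            t=lambda zz:tuple(int(v) for v in (proj(m,H+sh*yd+[0,0,zz])-[c,r]+.5)*5.6)
            cv2.line(o,t(z),t(z+16),col,1);cv2.circle(o,t(z+16),3,col,1)
    row.append(np.vstack([im[:300],o[:300]]))
cv2.imwrite('pics/z.png',np.hstack(row)[:600,:800])
E
python3 c.py
```

```text
92.38413421408369 [586.3   3.1  15. ] [582.6  90.7  15. ]
94.51844160391228 [588.9  13.7 134. ] [585.9  52.8 134. ]
```

View pics/z.png

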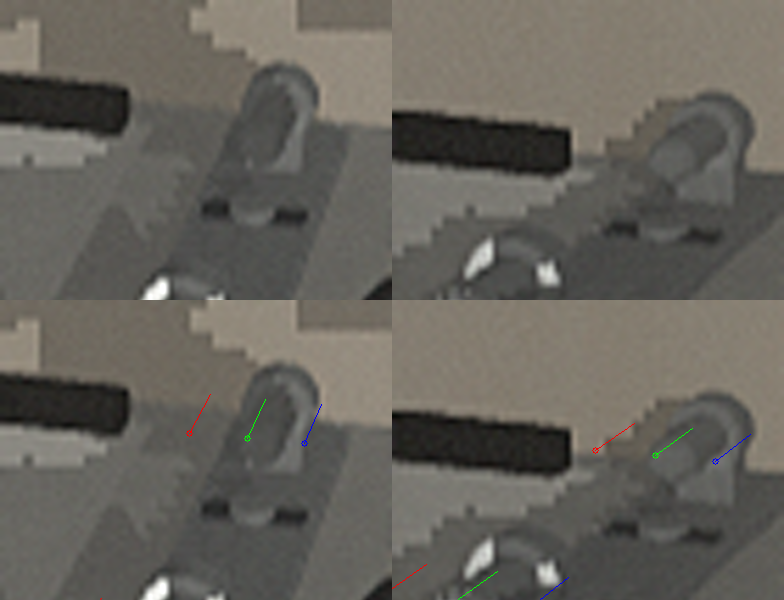

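```bash
python3 -c "
from h import *
go([470,113.5,231]);go([470,113.5,184]);go([516.6,113,184])"
```

```text
row [ 0.09 -7.   -0.01] [0. 0. 0.] n 1.679065212245525 0.0
row [ 0.09 -7.    4.69] [0. 0. 0.] n 2.021183550647397 0.0
row [-4.5  -7.82  4.69] [0. 0. 0.] n 2.438751133496546 0.0
```

Request:
{"op": "step_arm", "data": {
  "commands": "0 0 -3 0 0 0 0;0 0.1 -6 0 0 0 0;0 0.1 -7 0 0 0 0;0 0.1 -7 2 0 0 0;0 0.1 -7 4 0 0 0;0 0.1 -7 4.7 0 0 0;0 0.1 -7 4.7 0 0 0;0 -0.8 -7.1 4.7 0 0 0;0 -1.8 -7.3 4.7 0 0 0;0 -2.8 -7.5 4.7 0 0 0;0 -3.6 -7.6 4.7 0 0 0;0 -4.2 -7.8 4.7 0 0 0;0 -4.5 -7.8 4.7 0 0 0;0 -4.5 -7.8 4.7 0 0 0;0 -4.5 -7.8 4.7 0 0 0"
}}

```text
time_s: 8.65
eef_pos: [516.4, 113.1, 184.1]
ee_rot: [-0.0, -0.083, 0.997, 0.0]
force: [0.1, -0.8, -1.8]
grip_width: 0.097
grip_force: 59.1
```

```bash
python3 b.py w4;python3 -c "
from h import *
capture('side');m=camera_model('side')
for n,z in [('leaf_socket',54),('leaf_socket_top',126),('leaf_grip',186),('hinge_mid',32)]:
  for x in spot_point('side',n)[:1]: print(n,x['xy'],x['score'],onz(m,x['xy'],z))
"
```

```text
t8.7 [516.4 113.1 184.1] yang 99.5 z [-0. -0. -1.] F [ 0.1 -0.8 -1.8] Tq [-0.  -0.  -0.1] g 0.09652229426250411 59.07127343583852 q [-0.   0.3  1.5 -0.   1.3 -1.7]
leaf_grip [314.6 292.2] 0.6 [523.7 115.5 164. ]
leaf_panel [305.7 279.8] 0.53 [551.8 114.1  77. ]
hinge_mid [309.8 278.2] 0.8 [567.3 119.4  32. ]
cabinet [234.6 315.2] 0.82 [630.1  55.    0. ]
leaf_socket [326.6, 294.0] 0.67 [564.1302403  125.23149398  54.        ]
leaf_socket_top [326.2, 265.5] 0.6 [564.45646348 128.66537541 126.        ]
leaf_grip [307.7, 252.5] 0.61 [519.50999089 119.43195964 186.        ]
hinge_mid [331.3, 301.8] 0.77 [572.245683   120.36698385  32.        ]
```

Request:
{"op": "step_arm", "data": {
  "commands": "0 0 0 0.15 0 0 0;0 0 0 0.3 0 0 0;0 0 0 0.4 0 0 0;0 0 0 0.45 0 0 0;0 0 0 0.5 0 0 0;0 0 0 0.55 0 0 0;0 0 0 0.6 0 0 0;0 0 0 0.65 0 0 0;0 0 0 0.65 0 0 0"
}}

```text
time_s: 10.1
eef_pos: [516.5, 113.1, 177.4]
ee_rot: [-0.0, -0.083, 0.997, -0.0]
force: [0.1, -0.2, -2.3]
grip_width: 0.099
grip_force: 59.1
```

Request:
{"op": "step_arm", "data": {
  "commands": "0 0 0 0.05 0 0 0;0 0 0 0.1 0 0 0;0 0 0 0.15 0 0 0;0 0 0 0.15 0 0 0"
}}

```text
time_s: 10.43
eef_pos: [516.5, 113.0, 175.9]
ee_rot: [-0.0, -0.083, 0.997, -0.0]
force: [0.2, -0.2, -1.9]
grip_width: 0.097
grip_force: 59.1
```

Request:
{"op": "step_arm", "data": {
  "commands": "0 0 0 0.05 0 0 0;0 0 0 0.1 0 0 0;0 0 0 0.15 0 0 0;0 0 0 0.15 0 0 0"
}}

```text
time_s: 10.77
eef_pos: [516.5, 113.0, 174.4]
ee_rot: [-0.0, -0.083, 0.997, -0.0]
force: [0.1, -0.0, -1.9]
grip_width: 0.096
grip_force: 59.1
```

Request:
{"op": "step_arm", "data": {
  "commands": "0 0 0 0.05 0 0 0;0 0 0 0.1 0 0 0;0 0 0 0.15 0 0 0;0 0 0 0.2 0 0 0;0 0 0 0.25 0 0 0;0 0 0 0.3 0 0 0;0 0 0 0.3 0 0 0"
}}

```text
time_s: 11.35
eef_pos: [516.5, 113.1, 171.4]
ee_rot: [-0.0, -0.083, 0.997, 0.0]
force: [0.7, -1.0, -1.4]
grip_width: 0.1
grip_force: 59.1
```

Request:
{"op": "step_arm", "data": {
  "commands": "0 0 0 0.1 0 0 0;0 0 0 0.2 0 0 0;0 0 0 0.3 0 0 0;0 0 0 0.4 0 0 0;0 0 0 0.5 0 0 0;0 0 0 0.6 0 0 0;0 0 0 0.6 0 0 0"
}}

```text
time_s: 11.93
eef_pos: [516.5, 113.0, 165.2]
ee_rot: [-0.0, -0.083, 0.997, -0.0]
force: [0.5, -0.2, -1.7]
grip_width: 0.097
grip_force: 59.1
```

Free so far. I'll probe sideways 2 mm each way to confirm the pintles are in the barrels and to centre.

Request:
{"op": "step_arm", "data": {
  "commands": "0 0 0.07 0 0 0 0;0 0 0.14 0 0 0 0;0 0 0.2 0 0 0 0;0 0 0.2 0 0 0 0"
}}

```text
time_s: 12.27
eef_pos: [516.3, 115.0, 165.6]
ee_rot: [0.0, -0.083, 0.997, -0.0]
force: [0.5, -1.2, -2.1]
grip_width: 0.101
grip_force: 59.1
```

Request:
{"op": "step_arm", "data": {
  "commands": "0 0 -0.1 0 0 0 0;0 0 -0.2 0 0 0 0;0 0 -0.28 0 0 0 0;0 0 -0.34 0 0 0 0;0 0 -0.4 0 0 0 0;0 0 -0.4 0 0 0 0"
}}

```text
time_s: 12.77
eef_pos: [516.9, 111.0, 165.5]
ee_rot: [-0.0, -0.083, 0.997, 0.0]
force: [0.6, 0.0, -1.4]
grip_width: 0.098
grip_force: 59.0
```

```bash
python3 -c "
from h import *
a=capture('side');b=capture('wrist')
cv2.imwrite('pics/w5.png',b[:,:,::-1]);m=camera_model('side')
for n,z in [('leaf_socket',36),('leaf_socket_top',108),('leaf_grip',168)]:
  for x in spot_point('side',n)[:1]: print(n,x['xy'],x['score'],onz(m,x['xy'],z))
a=cv2.resize(a[225:325,275:375,::-1],(400,400),interpolation=cv2.INTER_CUBIC);b=cv2.resize(b[230:330,240:340,::-1],(400,400),interpolation=cv2.INTER_CUBIC)
cv2.imwrite('pics/v5.png',np.hstack([a,b]))"
```

```text
leaf_socket [326.8, 301.1] 0.61 [563.71244154 123.47854074  36.        ]
leaf_socket_top [328.6, 273.1] 0.85 [567.65031814 124.97780149 108.        ]
leaf_grip [307.7, 261.6] 0.83 [517.45987065 116.45394175 168.        ]
```

View pics/v5.png

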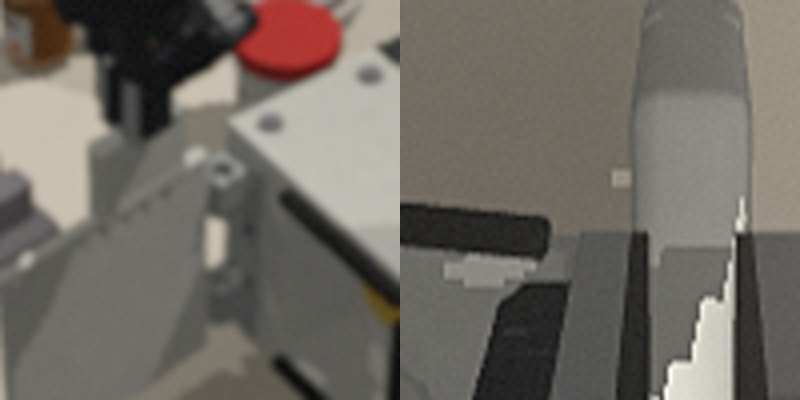

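Request:
{"op": "step_arm", "data": {
  "commands": "0 0 0.1 0 0 0 0;0 0 0.15 0 0 0 0;0 -0.07 0.15 0 0 0 0;0 -0.14 0.15 0 0 0 0;0 -0.2 0.15 0 0 0 0;0 -0.2 0.15 0 0 0 0"
}}

```text
time_s: 13.52
eef_pos: [518.7, 112.9, 165.4]
ee_rot: [-0.0, -0.083, 0.997, 0.0]
force: [-0.5, 0.2, -2.1]
grip_width: 0.098
grip_force: 59.1
```

Request:
{"op": "step_arm", "data": {
  "commands": "0 0.1 0 0 0 0 0;0 0.2 0 0 0 0 0;0 0.28 0 0 0 0 0;0 0.34 0 0 0 0 0;0 0.4 0 0 0 0 0;0 0.4 0 0 0 0 0"
}}

```text
time_s: 14.02
eef_pos: [514.8, 112.2, 165.6]
ee_rot: [0.0, -0.083, 0.997, -0.0]
force: [1.8, 0.3, -1.8]
grip_width: 0.094
grip_force: 59.0
```

Request:
{"op": "step_arm", "data": {
  "commands": "0 -0.12 -0.01 0 0 0 0;0 -0.24 -0.03 0 0 0 0;0 -0.24 -0.03 0.06 0 0 0;0 -0.24 -0.03 0.12 0 0 0;0 -0.24 -0.03 0.18 0 0 0;0 -0.24 -0.03 0.24 0 0 0;0 -0.24 -0.03 0.3 0 0 0;0 -0.24 -0.03 0.3 0 0 0"
}}

```text
time_s: 14.68
eef_pos: [517.0, 112.4, 162.3]
ee_rot: [-0.0, -0.083, 0.997, 0.0]
force: [0.1, -0.7, -2.8]
grip_width: 0.098
grip_force: 59.1
```

Request:
{"op": "step_arm", "data": {
  "commands": "0 0 0 0.04 0 0 0;0 0 0 0.08 0 0 0;0 0 0 0.08 0 0 0"
}}

```text
time_s: 14.93
eef_pos: [517.0, 112.3, 161.6]
ee_rot: [-0.0, -0.083, 0.997, -0.0]
force: [0.5, 0.3, -2.1]
grip_width: 0.1
grip_force: 59.1
```

Request:
{"op": "step_arm", "data": {
  "commands": "0 0 0 0.04 0 0 0;0 0 0 0.08 0 0 0;0 0 0 0.08 0 0 0"
}}

```text
time_s: 15.18
eef_pos: [517.1, 112.3, 161.0]
ee_rot: [0.0, -0.083, 0.997, -0.0]
force: [0.0, -0.7, -1.2]
grip_width: 0.1
grip_force: 59.3
```

Request:
{"op": "step_arm", "data": {
  "commands": "0 0 0 0.04 0 0 0;0 0 0 0.08 0 0 0;0 0 0 0.08 0 0 0"
}}

```text
time_s: 15.43
eef_pos: [517.2, 112.3, 160.5]
ee_rot: [0.0, -0.083, 0.997, -0.0]
force: [-1.9, -0.7, 2.4]
grip_width: 0.103
grip_force: 59.9
```

Request:
{"op": "step_arm", "data": {
  "commands": "0.5 0 0 -0.03 0 0 0;0.7 0 0 -0.03 0 0 0;1 0 0 -0.03 0 0 0;1 0 0 -0.03 0 0 0;1 0 0 -0.03 0 0 0;1 0 0 -0.03 0 0 0;1 0 0 -0.03 0 0 0;1 0 0 -0.03 0 0 0;1 0 0 -1 0 0 0;1 0 0 -3 0 0 0;1 0 0 -6 0 0 0;1 0 0 -8 0 0 0;1 0 0 -8 0 0 0;1 0 0 -8 0 0 0"
}}

```text
time_s: 16.6
eef_pos: [517.4, 112.4, 241.3]
ee_rot: [0.001, -0.083, 0.997, -0.0]
force: [-0.2, -0.0, -0.3]
grip_width: 0.998
grip_force: 0.0
```

Request:
{"op": "step_arm", "data": {
  "commands": "1 0 0 0 0 0 1.5;1 0 0 0 0 0 1.5;1 0 0 0 0 0 1.5;1 0 0 0 0 0 1.5;1 0 0 0 0 0 1.5;1 0 0 0 0 0 1.5;1 0 0 0 0 0 1.5;1 0 0 0 0 0 1.5;1 0 0 0 0 0 1.5;1 0 0 0 0 0 1.5;1 0 0 0 0 0 1.5;1 0 0 0 0 0 1.5;1 0 0 0 0 0 1.5"
}}

```text
time_s: 17.68
eef_pos: [516.6, 112.3, 239.1]
ee_rot: [-0.001, 0.62, 0.784, -0.001]
force: [0.2, 0.4, -0.6]
grip_width: 0.999
grip_force: 0.0
```

Request:
{"op": "step_arm", "data": {
  "commands": "1 0 0 0 0 0 1.64;1 0 0 0 0 0 1.64;1 0 0 0 0 0 1.64;1 0 0 0 0 0 1.64;1 0 0 0 0 0 1.64;1 0 0 0 0 0 1.64;1 0 0 0 0 0 1.64;1 0 0 0 0 0 1.64;1 0 0 0 0 0 1.64;1 0 0 0 0 0 1.64;1 0 0 0 0 0 1.64;1 0 0 0 0 0 1.64;1 0 0 0 0 0 1.64;1 0 0 0 0 0 1.64;1 0 0 0 0 0 1.64"
}}

```text
time_s: 18.93
eef_pos: [516.9, 112.3, 239.6]
ee_rot: [-0.0, 0.996, 0.086, -0.001]
force: [-0.1, 0.8, 1.1]
grip_width: 1.0
grip_force: 0.0
```

```bash
python3 b.py w6;python3 -c "
from h import *
go([517,112.3,162],-80.5)
m=camera_model('wrist');a=cv2.imread('pics/w6.png')
cv2.imwrite('pics/v6.png',cv2.resize(a[100:400,120:520],(800,600),interpolation=cv2.INTER_CUBIC))"
```

```text
t18.9 [516.9 112.3 239.6] yang -80.1 z [-0.  0. -1.] F [-0.1  0.8  1.1] Tq [ 0. -0. -0.] g 0.9999056316310883 0.0 q [-0.   0.3  1.4  0.   1.4  1.4]
leaf_grip [313.1 242.3] 0.93 [516.4 111.8 164. ]
leaf_socket [314.5 150.1] 0.74 [567.1 119.2  32. ]
leaf_socket_top [310.8 157.2] 0.84 [564.6 121.9 104. ]
hinge_mid_top [320.5 150.7] 0.8 [570.6 115.6 104. ]
stand [171.6 205.3] 0.92 [484.3 256.4   0. ]
cabinet [391.1  90.2] 0.92 [634.2  55.5   0. ]
row [-0.01  0.    7.81] [-0.    -0.     0.003] n 1.8731628595588865 0.022631752975445604
```

View pics/v6.png

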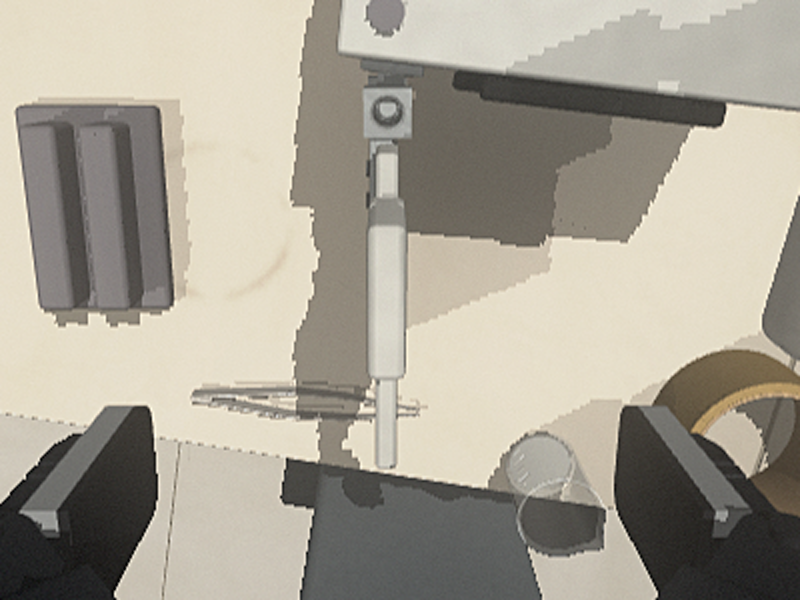

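Request:
{"op": "step_arm", "data": {
  "commands": "1 0 -0.05 2.5 0 0 0;1 0 -0.05 5 0 0 0;1 0 -0.05 7 0 0 0;1 0 -0.05 7.65 0 0 0;1 0 -0.05 7.65 0 0 0;0 0 -0.05 7.65 0 0 0;0 0 -0.05 7.65 0 0 0;0 0 -0.05 7.65 0 0 0;0 0 -0.05 7.65 0 0 0;0 0 -0.05 7.65 0 0 0;0 0 -0.05 7.65 0 0 0;0 0 -0.05 7.65 0 0 0;0 0 -0.05 7.65 0 0 0;0 0 -0.05 7.65 0 0 0",
  "newtons": 30
}}

```text
time_s: 20.55
eef_pos: [517.0, 112.8, 163.6]
ee_rot: [0.0, 0.996, 0.084, 0.0]
force: [0.2, -0.3, -0.1]
grip_width: 0.001
grip_force: 0.0
```

```bash
python3 -c "
from h import *
st()"
```

```text
t20.6 [517.  112.8 163.6] yang -80.4 z [ 0. -0. -1.] F [ 0.2 -0.3 -0.1] Tq [-0.01  0.01  0.01] g 0.0012545585124680118 0.0 q [-0.01  0.37  1.56 -0.    1.22  1.4 ]
```

```bash
python3 -c "
from h import *
b=capture('wrist');a=capture('side')
m=camera_model('side')
for n,z in [('leaf_socket',32),('leaf_socket_top',104),('leaf_grip',164)]:
  for x in spot_point('side',n)[:1]: print(n,x['xy'],x['score'],onz(m,x['xy'],z))
a=cv2.resize(a[200:350,235:385,::-1],(400,400),interpolation=cv2.INTER_CUBIC);b=cv2.resize(b[:,:,::-1],(400,300),interpolation=cv2.INTER_AREA)
cv2.imwrite('pics/v7.png',np.hstack([a,cv2.copyMakeBorder(b,0,100,0,0,cv2.BORDER_CONSTANT)]))"
```

```text
leaf_socket [326.8, 299.4] 0.96 [568.31189621 130.47040478  32.        ]
leaf_socket_top [330.3, 275.3] 0.95 [569.42927667 121.78634237 104.        ]
leaf_grip [306.9, 265.5] 0.75 [513.26900026 112.35897231 164.        ]
```

View pics/v7.png

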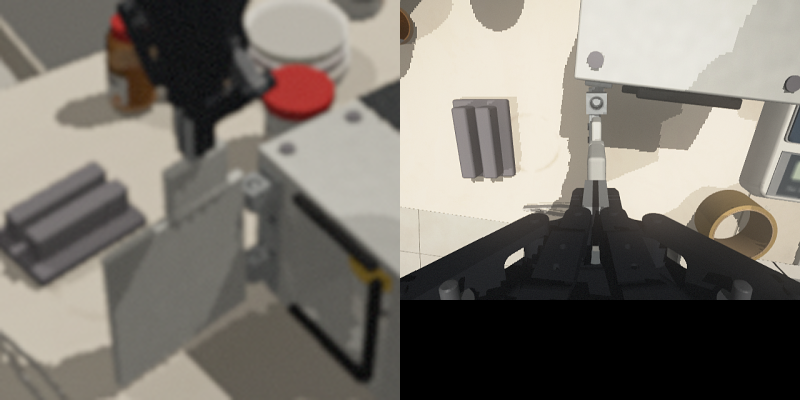

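```bash
python3 -c "
from h import *
m=camera_model('wrist')
st()
b=capture('wrist');cv2.imwrite('pics/w7.png',b[:,:,::-1])
for n in ['leaf_grip','leaf_panel','leaf_socket_top','leaf_socket']:
  for x in spot_point('wrist',n)[:1]: print(n,x['xy'],x['score'])
# w6 pose: shift eye
m6=dict(m);m6['eye']=m['eye']+np.array([516.9-517,112.3-112.8,239.6-163.6])
for z in (160,170,182):
  a,c=onz(m6,(314,202.5),z),onz(m6,(314,289),z);print(z,a,c,np.linalg.norm(a-c))
print('expected tab-top corner px in w7', [proj(m,p).round(0) for p in ([541,116.9,182],[492,108.2,182])],'tips',proj(m,[517,112.8,146.6]).round(),'grasp',proj(m,[517,112.8,165]).round())
g=cv2.cvtColor(b,cv2.COLOR_RGB2GRAY)
for r in range(220,440,12): print(r,g[r,270:362:4])
"
```

```text
t20.8 [517.  112.8 163.6] yang -80.4 z [-0. -0. -1.] F [-0.3  0.8  0.6] Tq [-0.03  0.   -0.  ] g -0.0010351872629188658 0.0 q [-0.01  0.37  1.56 -0.    1.22  1.4 ]
leaf_grip [313.5, 290.0] 0.82
leaf_panel [414.6, 80.6] 0.2
leaf_socket_top [313.6, 162.5] 0.6
leaf_socket [314.5, 151.8] 0.83
160 [541.13900315 115.40107525 160.        ] [483.45962389 105.50974321 160.        ] 58.52135713582942
170 [542.87923241 115.74163508 170.        ] [487.59374106 106.26082653 170.        ] 56.09252432124049
182 [544.96750753 116.15030689 182.        ] [492.55468166 107.16212652 182.        ] 53.17792494373378
expected tab-top corner px in w7 [array([312., 247.]), array([313., 361.])] tips [312. 274.] grasp [312. 289.]
220 [141 150 150 148 148 147 146 150  77 112 228 223 227 105 119 114 115 117
 114 117 112 112 114]
232 [148 149 149 150 146 148 148 148 149 142 153 155 156 153 159 117 114 115
 112 112 114 115 115]
244 [250 150 149 149 148 149 150 150 129 145 152 151 156 152 154 208 210 208
 207 209 209 209 209]
256 [238 151 153 149 145 149 150 151 175 202 206 209 208 210 200 220 208 208
 209 209 209 
[... 649 characters left out ...]
60  40  82  55  53  53  52  56
  59  59  62  65  65]
352 [47 48 52 45 44 41 43 48 46 42 36 38 38 42 45 45 48 51 52 52 54 55 60]
364 [44 47 41 38 41 44 39 36 39 43 37 31 34 36 39 43 42 45 47 42 37 40 45]
376 [38 38 36 36 36 37 26 32 46 33 31 33 29 30 32 30 45 45 37 46 45 45 43]
388 [34 34 40 36 35 34 28 29 42 22 28 22 42 22 33 24 32 37 35 37 39 40 42]
400 [ 30  34  36  31  28  25  25  29  21  21 133 124 133  26  20  29  26  36
  32  34  41  37  37]
412 [ 27  30  29  32  25  22  32  23  23  68  95  94 104  19  19  18  24  26
  33  35  33  33  37]
424 [28 35 24 36 23 35 22 34 24 33 34 27 31 36 27 22 23 21 21 30 30 35 31]
436 [29 30 31 22 28 33 30 21 32 31 29 30 30 29 33 24 20 15 22 31 33 32 26]
```

```bash
python3 -c "
from h import *
m=camera_model('wrist');print(m['mtx'][0][0],m['eye'])
for x in (528,517,506):
  print(x,[(z,*proj(m,[x,112.8+(x-517)*.167,z]).round()) for z in (146,155,165,175,185,195,205)])
u=proj(m,[530,115,182]);v=proj(m,[530+12*.167,115-12*.986,182]);print('tab width px',u-v)
u=proj(m,[530,115,150]);v=proj(m,[530+12*.167,115-12*.986,150]);print(u-v)
g=cv2.imread('pics/w7.png');
for r in (236,250,262,275,285,289): print(r,[tuple(int(k) for k in g[r,c]) for c in range(296,336,3)])
h=cv2.imread('pics/w2.png')
"
```

```text
387.4357764817863 [583.16690826 124.10703693 324.95399844]
528 [(146, np.float64(312.0), np.float64(252.0)), (155, np.float64(312.0), np.float64(258.0)), (165, np.float64(312.0), np.float64(265.0)), (175, np.float64(313.0), np.float64(273.0)), (185, np.float64(313.0), np.float64(282.0)), (195, np.float64(313.0), np.float64(293.0)), (205, np.float64(313.0), np.float64(304.0))]
517 [(146, np.float64(312.0), np.float64(274.0)), (155, np.float64(312.0), np.float64(281.0)), (165, np.float64(312.0), np.float64(289.0)), (175, np.float64(312.0), np.float64(298.0)), (185, np.float64(312.0), np.float64(309.0)), (195, np.float64(312.0), np.float64(320.0)), (205, np.float64(312.0), np.float64(334.0))]
506 [(146, np.float64(312.0), np.float64(295.0)), (155, np.float64(312.0), np.float64(302.0)), (165, np.float64(312.0), np.float64(312.0)), (175, np.float64(312.0), np.float64(322.0)), (185, np.float64(312.0), np.float64(334.0)), (195, np.float64(312.0), np.float64(347.0)), (205, np.float64(312.0), np.float64(362.0))]
tab width px [-3.05414790e+01 -2.42895207e-02]
[-2.54019734e+01 -2.12448742e-02]

[... 750 characters left out ...]
 (130, 142, 148), (149, 160, 164), (176, 184, 188), (188, 197, 203), (189, 198, 202), (188, 201, 202), (190, 200, 203), (188, 198, 201), (186, 197, 200), (174, 186, 189), (148, 160, 168), (188, 211, 221), (190, 211, 222)]
285 [(134, 148, 157), (129, 141, 150), (153, 158, 163), (173, 182, 188), (187, 198, 201), (188, 200, 203), (190, 199, 205), (190, 202, 206), (191, 202, 206), (192, 202, 206), (176, 186, 190), (170, 191, 200), (186, 206, 219), (185, 207, 219)]
289 [(119, 122, 121), (120, 123, 125), (119, 124, 125), (116, 120, 122), (101, 102, 106), (47, 52, 55), (46, 51, 54), (97, 103, 103), (110, 115, 114), (117, 121, 123), (119, 123, 125), (113, 113, 114), (186, 208, 219), (223, 237, 244)]
```

Request:
{"op": "step_arm", "data": {
  "commands": "1 0 0 0 0 0 0;1 0 0 0 0 0 0;1 0 0 0 0 0 0;1 0 0 0 0 0 0;1 0 0 0 0 0 0;1 0 0 0 0 0 0;1 0 0 0.4 0 0 0;1 0 0 0.8 0 0 0;1 0 0 1.2 0 0 0;1 0 0 1.4 0 0 0;1 0 0 1.4 0 0 0"
}}

```text
time_s: 21.97
eef_pos: [516.7, 112.8, 148.9]
ee_rot: [-0.0, 0.996, 0.084, -0.001]
force: [-0.0, -0.3, -0.5]
grip_width: 0.997
grip_force: 0.0
```

Request:
{"op": "step_arm", "data": {
  "commands": "0 0 0 0 0 0 0;0 0 0 0 0 0 0;0 0 0 0 0 0 0;0 0 0 0 0 0 0;0 0 0 0 0 0 0;0 0 0 0 0 0 0;0 0 0 0 0 0 0;0 0 0 0 0 0 0;0 0 0 0 0 0 0;0 0 0 0 0 0 0",
  "newtons": 30
}}

```text
time_s: 22.8
eef_pos: [517.0, 112.8, 149.8]
ee_rot: [0.0, 0.996, 0.084, 0.0]
force: [0.2, -0.8, 3.3]
grip_width: 0.13
grip_force: 32.7
```

```bash
python3 -c "
from h import *
st()
b=capture('wrist');cv2.imwrite('pics/w8.png',b[:,:,::-1])
g=cv2.cvtColor(b,cv2.COLOR_RGB2GRAY)
for r in range(210,440,12): print(r,g[r,270:362:4])
"
```

```text
t22.8 [517.  112.8 149.8] yang -80.4 z [ 0. -0. -1.] F [ 0.2 -0.8  3.3] Tq [-0.2   0.09 -0.04] g 0.129904798723117 32.69503712654114 q [-0.01  0.38  1.58 -0.    1.19  1.4 ]
210 [152 152 147 151 150 148 145 130 134 202 227 226 224 104 115 114 112 113
 112 112 113 115 114]
222 [154 154 152 150 151 152 148 148 128 199 225 222 222 103 112 113 114 114
 111 112 111 110 113]
234 [152 152 153 153 151 147 149 156 138 156 152 151 152 161 110 115 114 117
 116 115 116 113 114]
246 [152 153 153 150 149 147 150 155 136 154 154 153 155 154 130 212 211 207
 207 208 210 212 214]
258 [252 152 152 151 154 149 150 101 141 155 155 154 158 159 157 214 212 211
 209 209 212 212 214]
270 [152 152 152 152 152 148 152 147 187 203 202 202 207 206 190 221 212 209
 211 212 213 213 213]
282 [150 153 151 151 146 149 150 150 182 200 200 202 202 201 184 219 211 213
 215 212 214 212 210]
294 [151 152 151 129 126 125  57 150 185 201 202 203 204 201 186  62 131 129
 129 248 234 235 235]
306 [ 68  64 139 127 127 129  62 112 180 197 201 203 207 217 114  58 137 128
 129 131  73  75  73]
318 [ 77  74 126 127 127 128  58 106
[... 304 characters left out ...]
7 138 134 135 126 112  42  46  49
  51  55  56  53  56]
366 [ 51  43  45  42  47  58  56 121 137 139 134 135 128 122 106  32  39  39
  39  49  49  52  54]
378 [ 39  41  42  33  37  50  52 142 123 128 130 130 127  98 237  22  41  41
  41  38  48  46  48]
390 [ 41  39  32  29  37 103  37 100  97 124 131 124 209 100  98  43  37  34
  33  37  40  42  43]
402 [ 39  34  32  35  27 102  99  99  95 127 130 130 115  99  99 100  95  12
  35  30  41  43  38]
414 [ 38  31  28  23  24  99 100  99 100 122 127 127 109  94  95  99  99  15
  31  30  32  38  39]
426 [26 26 34 33 35 30 37 31 29 41 40 30 43 33 34 40 29 29 28 27 27 35 36]
438 [34 17 29 36 27 35 35 31 32 32 33 37 33 32 32 30 26 21 27 22 32 26 29]
```

Request:
{"op": "step_arm", "data": {
  "commands": "0 0.007 0.266 0 0 0 -0.052;0 0.028 0.531 0 0 0 -0.105;0 0.063 0.795 0 0 0 -0.157;0 0.111 1.056 0 0 0 -0.209;0 0.173 1.315 0 0 0 -0.262;0 0.249 1.57 0 0 0 -0.314;0 0.337 1.821 0 0 0 -0.367;0 0.337 1.821 0 0 0 -0.367"
}}

```text
time_s: 23.52
eef_pos: [523.7, 94.9, 149.9]
ee_rot: [0.0, 0.964, 0.265, 0.0]
force: [-1.2, -1.1, 4.8]
grip_width: 0.132
grip_force: 33.0
```

```bash
python3 -c "
from h import *
st()"
```

```text
t23.5 [523.7  94.9 149.9] yang -59.3 z [ 0.001 -0.    -1.   ] F [-1.2 -1.1  4.8] Tq [-0.3   0.2  -0.04] g 0.13162796593734213 32.974398136138916 q [-0.04  0.39  1.57 -0.    1.19  0.99]
```

Forces low. Continue 39° more, then approach.

Request:
{"op": "step_arm", "data": {
  "commands": "0 0.007 0.266 0 0 0 -0.052;0 0.028 0.531 0 0 0 -0.105;0 0.063 0.795 0 0 0 -0.157;0 0.111 1.056 0 0 0 -0.209;0 0.173 1.315 0 0 0 -0.262;0 0.249 1.57 0 0 0 -0.314;0 0.337 1.821 0 0 0 -0.367;0 0.439 2.066 0 0 0 -0.419;0 0.554 2.306 0 0 0 -0.471;0 0.681 2.54 0 0 0 -0.524;0 0.681 2.54 0 0 0 -0.524"
}}

```text
time_s: 24.43
eef_pos: [542.8, 76.3, 150.1]
ee_rot: [0.001, 0.863, 0.505, 0.0]
force: [-1.6, -4.1, 5.1]
grip_width: 0.125
grip_force: 33.2
```

Request:
{"op": "step_arm", "data": {
  "commands": "0 0.007 0.266 0 0 0 -0.052;0 0.028 0.531 0 0 0 -0.105;0 0.063 0.795 0 0 0 -0.157;0 0.111 1.056 0 0 0 -0.209;0 0.173 1.315 0 0 0 -0.262;0 0.249 1.57 0 0 0 -0.314;0 0.337 1.821 0 0 0 -0.367;0 0.337 1.821 0 0 0 -0.367"
}}

```text
time_s: 25.1
eef_pos: [560.6, 70.2, 150.3]
ee_rot: [0.001, 0.756, 0.654, 0.0]
force: [-0.7, -5.6, 6.4]
grip_width: 0.127
grip_force: 33.2
```

```bash
python3 -c "
from h import *
st()"
```

```text
t25.1 [560.6  70.2 150.3] yang -8.3 z [ 0.002 -0.002 -1.   ] F [-0.7 -5.6  6.4] Tq [-1.11  0.01 -0.09] g 0.1265577711664437 33.22205185890198 q [-0.08  0.45  1.47 -0.    1.22  0.06]
```

Request:
{"op": "step_arm", "data": {
  "commands": "0 -0.04 0.266 0 0 0 -0.052;0 -0.06 0.531 0 0 0 -0.105;0 -0.03 0.795 0 0 0 -0.157;0 -0.03 0.795 0 0 0 -0.157"
}}

```text
time_s: 25.43
eef_pos: [568.5, 69.0, 150.2]
ee_rot: [0.001, 0.703, 0.711, 0.0]
force: [1.2, -4.3, 6.7]
grip_width: 0.121
grip_force: 33.2
```

```bash
python3 -c "
from h import *
st()"
```

```text
t25.4 [568.5  69.  150.2] yang 0.7 z [ 0.003 -0.001 -1.   ] F [ 1.2 -4.3  6.7] Tq [-0.9  -0.28 -0.1 ] g 0.12144637458801362 33.17311942577362 q [-0.08  0.47  1.44 -0.    1.23 -0.09]
```

Request:
{"op": "step_arm", "data": {
  "commands": "0 0 0.09 0 0 0 -0.018;0 0.01 0.18 0 0 0 -0.035;0 0.01 0.18 0 0 0 -0.035"
}}

```text
time_s: 25.68
eef_pos: [570.1, 69.2, 150.3]
ee_rot: [0.001, 0.691, 0.723, 0.0]
force: [1.6, -4.2, 5.1]
grip_width: 0.128
grip_force: 33.1
```

```bash
python3 -c "
from h import *
st()"
```

```text
t25.7 [570.1  69.2 150.3] yang 2.6 z [ 0.003 -0.001 -1.   ] F [ 1.6 -4.2  5.1] Tq [-0.94 -0.41 -0.02] g 0.12751017433805248 33.11184525489807 q [-0.08  0.47  1.44 -0.    1.23 -0.13]
```

Request:
{"op": "step_arm", "data": {
  "commands": "0 0 0.09 0 0 0 -0.018;0 0 0.09 0 0 0 -0.018"
}}

```text
time_s: 25.85
eef_pos: [571.0, 69.2, 150.3]
ee_rot: [0.001, 0.685, 0.729, 0.0]
force: [1.9, -4.0, 6.2]
grip_width: 0.121
grip_force: 33.1
```

Request:
{"op": "step_arm", "data": {
  "commands": "0 0 0.09 0 0 0 -0.018;0 0 0.09 0 0 0 -0.018"
}}

```text
time_s: 26.02
eef_pos: [571.9, 69.3, 150.4]
ee_rot: [0.001, 0.678, 0.735, 0.0]
force: [1.7, -4.4, 5.3]
grip_width: 0.128
grip_force: 33.1
```

Request:
{"op": "step_arm", "data": {
  "commands": "0 0 0.09 0 0 0 -0.018;0 0 0.09 0 0 0 -0.018"
}}

```text
time_s: 26.18
eef_pos: [572.6, 69.4, 150.4]
ee_rot: [0.001, 0.672, 0.741, 0.0]
force: [0.1, -3.3, 7.2]
grip_width: 0.128
grip_force: 33.5
```

```bash
python3 -c "
from h import *
st()"
```

```text
t26.2 [572.6  69.4 150.4] yang 5.6 z [ 0.002 -0.001 -1.   ] F [ 0.1 -3.3  7.2] Tq [-0.91 -0.24 -0.35] g 0.12838889086073457 33.4861296415329 q [-0.08  0.48  1.43 -0.    1.23 -0.18]
```

Request:
{"op": "step_arm", "data": {
  "commands": "0 0 0.09 0 0 0 -0.018;0 0 0.09 0 0 0 -0.018"
}}

```text
time_s: 26.35
eef_pos: [573.3, 69.4, 150.4]
ee_rot: [0.001, 0.665, 0.747, 0.0]
force: [-0.4, -4.3, 8.6]
grip_width: 0.132
grip_force: 36.3
```

Request:
{"op": "step_arm", "data": {
  "commands": "0 0 0.09 0 0 0 -0.018;0 0 0.09 0 0 0 -0.018"
}}

```text
time_s: 26.52
eef_pos: [573.7, 69.5, 150.4]
ee_rot: [0.0, 0.658, 0.753, -0.0]
force: [-3.9, -5.1, 8.2]
grip_width: 0.131
grip_force: 41.3
```

```bash
python3 -c "
from h import *
st()"
```

```text
t26.5 [573.7  69.5 150.4] yang 7.6 z [ 0.    -0.001 -1.   ] F [-3.9 -5.1  8.2] Tq [-0.98  0.61 -0.87] g 0.13097355965026133 41.346539166988805 q [-0.08  0.48  1.42 -0.    1.24 -0.21]
```

Request:
{"op": "step_arm", "data": {
  "commands": "0.2 0 0 0 0 0 0;0.35 0 0 0 0 0 0;0.5 0 0 0 0 0 0;0.7 0 0 0 0 0 0;1 0 0 0 0 0 0;1 0 0 0 0 0 0;1 0 0 0 0 0 0;1 0 0 -1 0 0 0;1 0 0 -3 0 0 0;1 0 0 -6 0 0 0;1 0 0 -9 0 0 0;1 0 0 -9 0 0 0;1 0 0 -9 0 0 0;1 0 0 -9 0 0 0"
}}

```text
time_s: 27.68
eef_pos: [573.5, 70.1, 239.2]
ee_rot: [-0.0, 0.657, 0.754, -0.0]
force: [0.0, -0.0, -0.2]
grip_width: 1.0
grip_force: 0.0
```

```bash
python3 b.py w9; python3 - <<'E'
from h import *
m=camera_model('wrist');g=cv2.imread('pics/w9.png',0)
c=[proj(m,p).round().astype(int) for p in ([577,44,182],[577,94,182],[580,10,134],[580,100,134],[567,121,122])];print(c)
for n in ('leaf_grip','cabinet'):
    for t in trace('wrist',n)[:1]:
        k=t['mask'];print(n,t['score'],t['rect'],cv2.minAreaRect(np.argwhere(k)[:,::-1].astype(np.float32)))
        cv2.imwrite(f'pics/m_{n}.png',k.astype(np.uint8)*255)
ls=cv2.createLineSegmentDetector().detect(g)[0][:,0]
for l in ls:
    if np.hypot(l[2]-l[0],l[3]-l[1])>40:
        q=l if l[0]<l[2] else l[[2,3,0,1]];o=[]
        for z in (134,142,182):
            a,b=onz(m,q[:2],z),onz(m,q[2:],z);o.append((round(float(np.degrees(np.arctan2(*(b-a)[1::-1])))%180,1),a[:2].round(0).tolist(),round(float(np.linalg.norm(b-a)))))
        print(q.round(),o)
E
```

```text
t27.7 [573.5  70.1 239.2] yang 7.8 z [-0.  0. -1.] F [ 0.  -0.  -0.2] Tq [-0.  0.  0.] g 0.9995224579853931 0.0 q [-0.1  0.4  1.3 -0.   1.4 -0.2]
leaf_grip [312.7 247. ] 0.69 [572.3  68.  164. ]
leaf_socket [317.6 151.2] 0.72 [569.5 121.5  32. ]
leaf_socket_top [317.  157.6] 0.75 [568.4 120.  104. ]
hinge_mid [317.7 156.5] 0.57 [570.3 116.7  32. ]
cabinet [367.6 220.7] 0.96 [632.6  56.3   0. ]
[array([314, 294]), array([326, 214]), array([312, 310]), array([330, 192]), array([315, 157])]
leaf_grip 0.97 [316.2, 239.1, 30.8, 202.1] ((312.0874328613281, 239.5059051513672), (23.945405960083008, 197.36080932617188), 3.8654611110687256)
cabinet 0.72 [393.9, 255.7, 172.1, 246.6] ((384.520263671875, 254.43031311035156), (166.959228515625, 238.2976531982422), 4.899092197418213)
[513. 158. 544.  28.] [(92.0, [699.0, 139.0], 80), (92.0, [695.0, 139.0], 77), (92.0, [674.0, 139.0], 65)]
[426. 356. 429. 303.] [(99.2, [674.0, -16.0], 45), (99.2, [670.0, -12.0], 43), (99.2, [654.0, 11.0], 37)]
[558.  22. 638.  31.] [(2.2, [704.0, 223.0], 51), (2.2, [700.0, 221.0], 49), (2.2, [678.0, 208.0], 42)]
[ 4
[... 4497 characters left out ...]
], 34), (179.9, [397.0, 186.0], 33), (179.9, [423.0, 179.0], 28)]
[439. 304. 476. 354.] [(135.4, [674.0, 28.0], 54), (135.4, [671.0, 32.0], 52), (135.4, [654.0, 48.0], 44)]
[465. 318. 495. 355.] [(138.4, [696.0, 20.0], 42), (138.4, [692.0, 23.0], 40), (138.4, [672.0, 41.0], 34)]
[  1. 354.  53. 360.] [(0.1, [345.0, -61.0], 40), (0.1, [351.0, -55.0], 39), (0.1, [384.0, -25.0], 33)]
[193.  24. 304.  20.] [(9.8, [481.0, 191.0], 69), (9.8, [483.0, 190.0], 67), (9.8, [496.0, 182.0], 56)]
[487. 478. 512. 426.] [(83.0, [752.0, -127.0], 56), (83.0, [746.0, -119.0], 54), (83.0, [718.0, -79.0], 46)]
[ 63. 103. 103. 108.] [(0.6, [400.0, 133.0], 26), (0.6, [405.0, 134.0], 25), (0.6, [429.0, 134.0], 21)]
```

```bash
python3 -c "
from rig import *
print(finish_job())"
```

```text
the job is handed in; nothing more can be done
None
```

The door is hung on both pintles and swung shut against the gasket. The gripper has let go and stands clear above it, and the job was handed in at about 28 s. The last wrist picture put the door within about 1° of parallel with the cabinet front; I did not re-check the bystander objects.

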